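# Restock the jar lane first-in-first-out

## Task

Restock the sample-jar lane so the oldest jars go out first: draw the two jars already in the lane forward until they stand close together against the lane's front stop (feel for it, don't ram it), keeping their order. Then take the matching square jar from the bench, press the sprung pusher back with it, and set it down gently, not dropped, upright on the lane floor behind the old jars so that the pusher holds the whole row against the stop. Leave the other things on the bench undisturbed.

Things in the scene. Friction and masses are not known exactly. Their poses are not given: they have to be found in the camera images.
- lane: Fixed open-topped aluminium shelf lane, 280 mm long (its x), 76 mm wide (its y). Origin: centre of its underside. Front end is -x (jars go out there), rear +x. Floor 6 mm above the bench; two side rails 5 mm thick, 66 mm apart inside, tops 32 mm above the bench. Housing 60 mm high across the rear, x = 122 to 140 mm.
- lane_front (a point): Middle of the lane's front edge, on its floor (lane x = -140 mm). Near it a rigid steel stop plate (6 mm thick, 80 mm wide, 46 mm high) stands across the lane, clipped on at a different place each time: the face the jars rest on is 15 to 35 mm behind this point (lane x = -125 to -105 mm). Its place is not reported: feel for it or see it.
- pusher (a joint): Travel of the spring pusher towards the rear (+x of the lane), m: 0 at rest (it touches no jar at the start), 0.036 fully back. Pushed back on the front of its plate; the spring resists with 7 N at 0 and 1 N more per 10 mm. It comes back by itself and cannot be latched. A jar slid down along it drags with up to its force.
- pusher_face (a point): Top middle of the pusher plate's front face (60 mm wide, 5 mm thick, upright, top edge 106 mm above the bench, 16 mm above the lids of jars in the lane). The face is at lane x = 47 mm at rest, 83 mm fully back. With the old jars where they start a third jar cannot fit; with them at the stop it can, 8 to 28 mm to spare.
- jar_a: Square white jar: body 60 x 60 mm, 72 mm high, edges rounded 4 mm, round lid 52 mm across and 12 mm high on top (84 mm in all), about 0.18 kg. Origin: centre of the underside; z up, x and y square to its faces. The front one of the two old jars in the lane; it starts square to the lane, short of the stop.
- jar_b: Square white jar: body 60 x 60 mm, 72 mm high, edges rounded 4 mm, round lid 52 mm across and 12 mm high on top (84 mm in all), about 0.18 kg. Origin: centre of the underside; z up, x and y square to its faces. The rear one of the two old jars, a little behind jar_a, short of the pusher. Drawn forward it pushes jar_a ahead of it. The sides can be gripped above the rails.
- jar_new: Square white jar: body 60 x 60 mm, 72 mm high, edges rounded 4 mm, round lid 52 mm across and 12 mm high on top (84 mm in all), about 0.18 kg. Origin: centre of the underside; z up, x and y square to its faces. The new jar, standing on the open bench between the robot and the lane.
- round_jar: Bystander: round white jar, 60 mm across, 85 mm high, on the bench beside jar_new. Origin: centre of the underside. Leave it alone.
- tall_bottle: Bystander: square white bottle 56 x 56 mm, 139 mm high with a narrow neck and cap, on the bench beside jar_new. Origin: centre of the underside. Leave it alone.
- pet_bottle: Bystander: clear round bottle, 64 mm across, 200 mm high, left of the lane. Origin: centre of the underside.
- beaker: Bystander: glass beaker, 76 mm across, 100 mm high, right of the lane. Origin: centre of the underside.
- mortar: Bystander: white bowl, 100 mm across, 60 mm high, at the left. Origin: centre of the underside.

How it is judged:
By the outcome, as a careful person would: the job done as asked, in the order asked, and still so for the second after the job is handed in, with the robot touching nothing.
It also fails if it takes over 58 s, if anything falls off the work surface, if the arm or the gripper's body presses on something with over 40 N, if the wrist force passes 120 N, or if a joint passes its speed limit or range.

## Robot

A 7-joint arm with a two-finger parallel gripper is mounted at the origin on the work surface. World frame = base frame: x ahead of the robot, y to its left, z up, the work surface at z = 0. Lengths are in m, angles in rad, forces in N, time in s.
With the tool pointing down it reaches from about 0.4 to 0.85 m from the base axis. Payload 10.4 kg.
Tool frame: the origin (TCP) lies at the very end of the fingers, on their centre line; the grasp point (between the pads) lies 19 mm behind it; z points along the fingers, y is the line along which they close (so a half turn about z gives the same grasp; the last joint's range is limited). The gripper opens to 87 mm and grips with 3 to 60 N. Pads are 19 mm wide; open, the fingers measure 117 mm over their backs; the gripper's body (75 mm by 190 mm) begins 51 mm behind the grasp point.
Start: joints at [-1.306, 0.332, -0.065, 1.46, 0.022, 1.35, -0.088], TCP at [0.177, 0.599, 0.223] pointing down, gripper open.
Joint ranges: [-2.6, 2.6], [-0.5, 2.12], [-1.47, 1.34], [0.16, 2.42], [-1.27, 4.41], [0.06, 2.06], [-2.6, 2.6]. Speed limits (rad/s): [2.22, 2.22, 2.79, 2.79, 3.14, 3.14, 3.14].

## Interface

Orientations are given as a unit quaternion [x, y, z, w].
In Python, from bench import * gives the robot as it stands.
- The arm moves only by the tool step_arm, never from a script. Its arguments are lists of equal length, an entry for each row: "delta_pos": the shift along the world's x, y, z in units of 25 mm (1.0 is 25 mm), a list of three; "turn": the turn about the world's z in units of 0.12 rad (1.0 is 0.12 rad). In form: {"delta_pos": [[tx, ty, tz], ...], "turn": [turn, ...]}. A call has 1 to 12 rows; each row shifts and turns the commanded pose from where the row before left it; what a row does not reach is not made up. A row lasts 1/10 s, in which the tool goes at most 50 mm and 8.59 degrees, less where a joint would pass 70% of its speed; a pose out of reach is approached as far as the arm can. A call with a number of a shift or a turn outside -1 to 1 is refused whole. A call with a gripper value outside its range is refused whole. "grip" is the closure, from 0 (fully open) to 1 (shut), set as the call begins (left out, the last holds). The fingers move at their own pace and stop on an object; "newtons" is the grip in N (left out, the last holds). Time passes only in rows, so rows that do not move let the fingers close. It gives the time, the measured TCP pose, the force, the opening and the grip force at its end, in the units of the state.
- read_state(): the state, without advancing time (a new reading comes with each control period).
- camera(name): name is "scene" or "side" or "wrist"; returns a dict with "image" (480x640x3 uint8, red, green, blue), "z_map" (480x640 float32, m along the optical axis (not along the pixel's ray), 0 where there is no reading), "mtx" (3x3 intrinsics, pixels), "view" (4x4, takes a point from world to camera coordinates). Camera axes: x right, y up, looking along -z (the intrinsics and any distortion apply to the point x, -y, -z); pixel columns grow to the right and rows downward; lengths in m; the calibration is good to about 2 mm. A picture is of the moment at which its call begins.
- close_job(): hands the job in; it is judged then, once.
The state is a dict: "time": time; "joint_positions": joint angles; "joint_vel": joint speeds; "joint_torque": joint torques, N m; "ee_pos": TCP position; "eef_rot": TCP orientation; "ft_force": force on the tool from outside, world axes, zero at the start; "torque": the same for the moment, N m; "width": finger opening in m; "grip_force": force on a finger pad.
Only numpy, scipy, OpenCV 4.12 (cv2) and the standard library are available. Lean on these libraries where they do the work, as an engineer would, in place of code of your own. Each camera call takes 0.05 s, during which the arm holds its last target. There are 200 camera calls.

## Working session

There is one attempt and no reset: what is moved stays moved. The work goes in short steps, Python scripts to look and compute and a tool call to move; the robot and the scene stay as the last step left them, time stands still between calls to the robot, and variables do not carry over. Pictures are saved under pics/ and viewed, at most 10 in all, crops included, and the job is handed in when it is done.

Besides the shell and the picture viewer there is one more tool, called after "Request:" in YAML: its name, and indented under it one key for each argument. step_arm: Moves the arm, as the interface text tells. Shifts and turns lie within -1 to 1; 1 stands for 25 mm of shift or 0.12 rad of turn. Its arguments: {"type":"object","properties":{"delta_pos":{"type":"array"},"turn":{"type":"array"},"grip":{"type":"number"},"newtons":{"type":"number"}},"required":["delta_pos","turn"]}

```bash
ls; mkdir -p pics; python3 - <<'E'
from bench import *
import cv2,numpy as np,pickle
s=read_state();print(s)
d={n:camera(n) for n in("scene","side")}
pickle.dump(d,open("d0.pkl","wb"))
for n in d:
    cv2.imwrite(f"pics/{n}0.png",d[n]["image"][:,:,::-1]); print(n,d[n]["mtx"],d[n]["view"])
E
```

```text
pics
{'time': 0.0, 'joint_positions': array([-1.30557973,  0.3328801 , -0.06469323,  1.46092268,  0.02160027,
        1.34988053, -0.08851348]), 'joint_vel': array([ 0.00055887,  0.00081796, -0.00198916,  0.00116379,  0.00020901,
        0.00085574,  0.0006075 ]), 'joint_torque': array([ 5.46616484e-04, -6.23271060e+01,  2.48120504e-02, -3.89888906e+01,
       -6.12868136e-02,  3.98392451e-02,  1.45589470e-04]), 'ee_pos': array([0.17731486, 0.59893075, 0.22175768]), 'eef_rot': array([ 1.43411680e-01,  9.89662874e-01, -6.94344234e-04, -6.74354121e-05]), 'ft_force': array([-0.16081115, -0.12049422,  0.25134059]), 'torque': array([ 0.01644636, -0.04330704,  0.04096433]), 'grip_force': 0.0, 'width': 0.08695767333571965}
scene [[456.94957679   0.         316.36313609]
 [  0.         456.94957679 235.39700567]
 [  0.           0.           1.        ]] [[-0.61737188  0.7866495  -0.00587552  0.30771941]
 [-0.51850465 -0.40128902  0.75506294  0.22502123]
 [ 0.5916121   0.46920112  0.65562599 -1.35817003]
 [ 0.          0.          0.          1.        ]]
side [[443.01540208   0.         313.89669271]
 [  0.         443.01540208 243.42358586]
 [  0.           0.           1.        ]] [[ 0.78843862 -0.61510257  0.00365625 -0.42713243]
 [ 0.42989748  0.55527455  0.71193984 -0.32425871]
 [-0.43994624 -0.55974906  0.70223094 -0.69703413]
 [ 0.          0.          0.          1.        ]]
```

View pics/scene0.png

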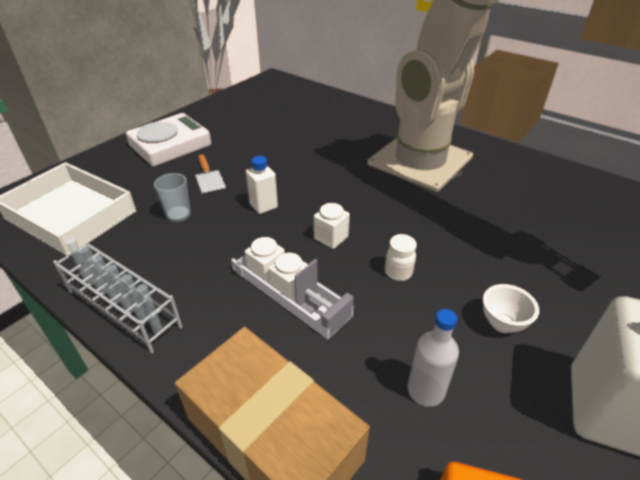

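View pics/side0.png

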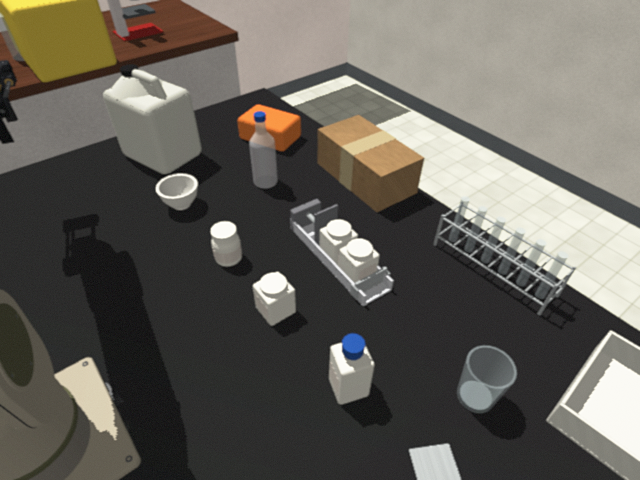

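Scene view: lane runs from its front (~240,262) to the housing (~340,310). jar_a is at (265,255), jar_b at (289,270) and the pusher plate at (307,280). jar_new is at (332,225), the round jar at (400,257) and the tall bottle at (262,187). In the side view the lane front is at (378,288), the old jars at (357,258) and (339,235), and jar_new at (274,297).

```bash
cat > h.py <<'E'
import numpy as np,cv2
def cloud(c):
    z=c["z_map"].astype(float);K=c["mtx"];V=c["view"]
    v,u=np.mgrid[0:480,0:640]
    P=np.stack([(u-K[0,2])/K[0,0]*z,-(v-K[1,2])/K[1,1]*z,-z],-1)
    W=(P-V[:3,3])@V[:3,:3]
    W[z<=0]=np.nan
    return W
def px(c,p):
    q=c["view"][:3,:3]@np.asarray(p)+c["view"][:3,3]
    return c["mtx"][0,0]*q[0]/-q[2]+c["mtx"][0,2], c["mtx"][1,1]*-q[1]/-q[2]+c["mtx"][1,2]
E
python3 - <<'E'
import pickle
from h import *
d=pickle.load(open("d0.pkl","rb"))
boxes={"scene":{"lane":(228,232,356,335),"new":(310,200,353,248),"round":(382,232,420,282),"tall":(243,152,282,214)},
"side":{"lane":(285,195,396,305),"new":(250,270,300,326),"round":(208,220,245,268),"tall":(326,333,376,406)}}
for n in d:
    W=cloud(d[n])
    for k,(a,b,c,e) in boxes[n].items():
        Q=W[b:e,a:c].reshape(-1,3)
        def band(lo,hi): return Q[(Q[:,2]>lo)&(Q[:,2]<hi)]
        if k!="lane":
            B=band(.012,.2); r=cv2.minAreaRect(B[:,:2].astype(np.float32)*1000)
            h=B[:,2]; print(n,k,"zmax",np.nanpercentile(h,99.5).round(4),"all rect",np.round(r[0],1),np.round(r[1],1),round(r[2],1))
            if k=="new":
                for lo,hi in((.078,.09),(.066,.0765)):
                    t=band(lo,hi); r=cv2.minAreaRect(t[:,:2].astype(np.float32)*1000); print("   band",lo,len(t),np.round(r[0],1),np.round(r[1],1),round(r[2],1),np.median(t[:,2]).round(4))
        else:
            for lo,hi in((.026,.036),(.055,.064),(.072,.082),(.085,.094),(.100,.112),(.040,.05)):
                m=((W[...,2]>lo)&(W[...,2]<hi)); mm=np.zeros_like(m); mm[b:e,a:c]=m[b:e,a:c]
                nc,L,S,_=cv2.connectedComponentsWithStats(mm.astype(np.uint8),connectivity=8)
                for i in range(1,nc):
                    if S[i,4]<25: continue
                    t=W[L==i]; r=cv2.minAreaRect(t[:,:2].astype(np.float32)*1000)
                    print(n,"lane band",lo,S[i,4],np.round(r[0],1),np.round(r[1],1),round(r[2],1),"z",np.median(t[:,2]).round(4))
E
```

```text
scene lane band 0.026 79 [466.   14.5] [27.9 60.7] 35.9 z 0.0311
scene lane band 0.026 686 [667.3  40.1] [ 72.1 288.8] 8.7 z 0.0309
scene lane band 0.026 108 [606.2 112.6] [26.2 60.8] 15.7 z 0.0306
scene lane band 0.055 83 [657.  -28.8] [24.2 62.5] 22.8 z 0.0599
scene lane band 0.055 79 [664.5  37.6] [14.  60.1] 8.6 z 0.0595
scene lane band 0.055 67 [640.4  86.2] [ 4.6 59.1] 82.5 z 0.0594
scene lane band 0.055 324 [646.1 166.7] [18.5 76.4] 85.7 z 0.0592
scene lane band 0.072 263 [630.6 -33. ] [61.3 61.2] 84.7 z 0.077
scene lane band 0.072 228 [636.1  37.6] [60.8 59.7] 86.0 z 0.0771
scene lane band 0.072 81 [640.7  87.1] [ 5.  58.4] 83.5 z 0.0772
scene lane band 0.085 357 [631.3 -32.9] [51.2 50.6] 83.1 z 0.0893
scene lane band 0.085 401 [635.8  38.2] [52.3 49.7] 41.6 z 0.0894
scene lane band 0.085 79 [640.1  86.6] [ 5.8 57.3] 82.3 z 0.0893
scene lane band 0.1 97 [639.3  85.1] [ 6.3 60.4] 86.2 z 0.1045
scene lane band 0.1 87 [817.6 101.8] [16.7 31.1] 37.4 z 0.1099
scene lane band 0.04 30 [469.   23.2] [13.5 27.8] 41.6 z 0.0444
scene lane band 0.04 39 [657.2 -78.1] [20.8 17.1] 52.0 z 0.
[... 1517 characters left out ...]
1 z 0.1048
side lane band 0.04 43 [821.8  97.4] [17.5 37.1] 50.8 z 0.0445
side lane band 0.04 134 [637.6 145.7] [41.9 74.2] 75.7 z 0.0455
side lane band 0.04 63 [606.4  37.6] [ 9.6 59.2] 5.3 z 0.0445
side lane band 0.04 127 [612.8 -47.7] [40.2 79.7] 40.1 z 0.0453
side lane band 0.04 147 [626.5 -76.9] [ 7.7 80. ] 85.9 z 0.0458
side lane band 0.04 34 [459.3 -29.2] [ 2.5 22.4] 89.9 z 0.0451
side new zmax 0.0865 all rect [441.9  -1.1] [61.1 60.8] 88.5
   band 0.078 500 [ 4.419e+02 -1.000e-01] [51.5 50.4] 87.7 0.0843
   band 0.066 327 [442.2  -0.6] [60.  60.2] 88.5 0.0718
side round zmax 0.0875 all rect [440.3 183. ] [57.9 57.7] 25.9
side tall zmax 0.1413 all rect [ 447.4 -216.2] [55.8 56.2] 70.5
```

Request:
step_arm:
  delta_pos:
    - [0.76,-0.94,0.1]
    - [0.76,-0.94,0.1]
    - [0.76,-0.94,0.1]
    - [0.76,-0.94,0.1]
    - [0.76,-0.94,0.1]
    - [0.76,-0.94,0.1]
    - [0.76,-0.94,0.1]
    - [0.76,-0.94,0.1]
    - [0.76,-0.94,0.1]
    - [0.76,-0.94,0.1]
    - [0.76,-0.94,0.1]
    - [0.76,-0.94,0.1]
  turn: [-0.47,-0.47,-0.47,-0.47,-0.47,-0.47,-0.47,-0.47,-0.47,-0.47,-0.47,-0.47]
  grip: 0

```text
time: 1.3
ee_pos: [0.4068, 0.3152, 0.2528]
eef_rot: [0.466, 0.885, 0.0, 0.0]
ft_force: [0.4, -0.0, -0.5]
width: 0.0869
grip_force: 0.0
```

Request:
step_arm:
  delta_pos:
    - [0.76,-0.94,0]
    - [0.76,-0.94,0]
    - [0.76,-0.94,0]
    - [0.76,-0.94,0]
    - [0.76,-0.94,0]
    - [0.76,-0.94,0]
    - [0.76,-0.94,0]
    - [0.76,-0.94,0]
    - [0.76,-0.94,0]
    - [0.76,-0.94,0]
    - [0.76,-0.94,0]
    - [0.76,-0.94,0]
  turn: [-0.47,-0.47,-0.47,-0.47,-0.47,-0.47,-0.47,-0.47,-0.47,-0.47,-0.47,-0.47]

```text
time: 2.5
ee_pos: [0.634, 0.0329, 0.2527]
eef_rot: [0.733, 0.68, 0.0, 0.0]
ft_force: [0.5, -0.3, -0.0]
width: 0.087
grip_force: 0.0
```

Request:
step_arm:
  delta_pos:
    - [0,0,0]
    - [0,0,0]
  turn: [0,0]

```text
time: 2.7
ee_pos: [0.6335, 0.0336, 0.2524]
eef_rot: [0.733, 0.681, -0.0, 0.0]
ft_force: [0.5, -0.1, -0.2]
width: 0.087
grip_force: 0.0
```

```bash
python3 - <<'E'
from bench import *
from h import *
import pickle
c=camera("wrist"); pickle.dump(c,open("w1.pkl","wb"))
cv2.imwrite("pics/w1.png",c["image"][:,:,::-1])
W=cloud(c)
for lo,hi in((.026,.036),(.040,.05),(.072,.082),(.086,.095),(.100,.112)):
    m=((W[...,2]>lo)&(W[...,2]<hi)).astype(np.uint8)
    nc,L,S,_=cv2.connectedComponentsWithStats(m,connectivity=8)
    for i in range(1,nc):
        if S[i,4]<150: continue
        t=W[L==i]; r=cv2.minAreaRect(t[:,:2].astype(np.float32)*1000)
        print(lo,S[i,:],np.round(r[0],1),np.round(r[1],1),round(r[2],1),"z",np.median(t[:,2]).round(4))
E
```

```text
0.026 [498   0  17 131 631] [816.3 149.9] [113.5   2.4] 86.9 z 0.0309
0.026 [103  29  37  66 327] [459.6 176.5] [59.5 25.4] 64.1 z 0.0312
0.026 [ 283   73   34  219 1106] [602.1  52.2] [219.4  30.9] 78.5 z 0.0314
0.026 [330  73  34  83 498] [665.8 117.4] [74.6 31. ] 87.2 z 0.0314
0.026 [354 159   8 133 559] [670.1   6.1] [139.9   5.2] 85.9 z 0.0314
0.026 [113 220  63  56 317] [460.7  12.6] [38.8 79.1] 41.0 z 0.0312
0.04 [505   0  18 131 683] [816.4 147.9] [110.2   2.6] 87.0 z 0.0451
0.04 [ 94  22  39  71 447] [458.7 178.3] [60.1 28.3] 68.0 z 0.0442
0.04 [ 282   71   83   81 1157] [642.9 121.5] [70.5 73.7] 85.8 z 0.0446
0.04 [103 223  68  58 358] [459.9  12.7] [39.3 80.1] 41.8 z 0.045
0.072 [522   0  21 130 804] [816.2 142.6] [99.4  2.6] 86.8 z 0.077
0.072 [ 69  16  40  67 450] [457.  177.5] [52.3 22.6] 63.1 z 0.0771
0.072 [ 290  176   67   66 1600] [636.7  35.9] [60.1 60.1] 85.7 z 0.077
0.072 [108 234  43  54 342] [460.7   2.2] [31.9 55.5] 17.7 z 0.077
0.072 [ 292  253   64   39 1023] [632.6 -24. ] [38.5 59.7] 85.6 z 0.077
0.086 [530   0  22 130 813] [816.4 139. ] [17.5 97.2] 6.2 z 0.0906
0.086 [ 294  183   59   58 2697] [636.6  36.2] [50.4 50.6] 85.1 z 0.0895
0.086 [ 296  262   56   30 1359] [632.8 -23.4] [28.2 50.5] 85.9 z 0.0894
0.1 [  540     0   100   129 11810] [850.9 136.2] [91.4 73.3] 86.6 z 0.1096
0.1 [286 154  76   7 524] [640.4  83.6] [ 4.8 59.9] 85.8 z 0.1054
```

View pics/w1.png

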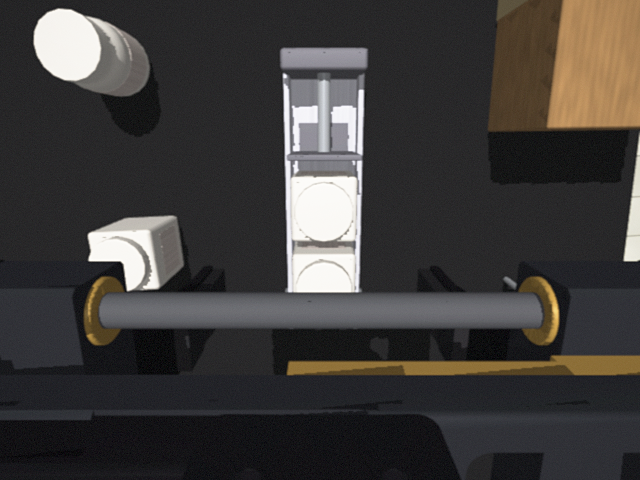

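Wrist view: jar_b's lid is at (325,211), jar_a is half hidden at (325,280), the pusher plate is at (325,155) and the housing at (324,60). jar_b measures 60 mm square at z 77 mm, so its position is sound. I'll descend and grip it.

Request:
step_arm:
  delta_pos:
    - [0.1,0.1,-0.4]
    - [0,0,-1]
    - [0,0,-1]
    - [0,0,-1]
    - [0,0,-1]
    - [0,0,-1]
    - [0,0,-1]
    - [0,0,-1]
    - [0,0,-0.6]
    - [0,0,-0.4]
    - [0,0,0]
  turn: [0,0,0,0,0,0,0,0,0,0,0]

```text
time: 3.85
ee_pos: [0.6352, 0.0382, 0.0415]
eef_rot: [0.731, 0.682, -0.001, -0.0]
ft_force: [0.1, 0.3, 0.4]
width: 0.0871
grip_force: 0.0
```

Request:
step_arm:
  delta_pos:
    - [0,0,0]
    - [0,0,0]
    - [0,0,0]
    - [0,0,0]
    - [0,0,0]
    - [0,0,0]
  turn: [0,0,0,0,0,0]
  grip: 1
  newtons: 15

```text
time: 4.45
ee_pos: [0.6362, 0.0379, 0.0431]
eef_rot: [0.732, 0.682, 0.0, 0.0]
ft_force: [-1.1, -0.9, 4.5]
width: 0.0599
grip_force: 15.0
```

Request:
step_arm:
  delta_pos:
    - [-0.007,-0.1,0]
    - [-0.007,-0.1,0]
    - [-0.007,-0.1,0]
    - [-0.007,-0.1,0]
    - [-0.007,-0.1,0]
    - [-0.007,-0.1,0]
  turn: [0,0,0,0,0,0]

```text
time: 5.05
ee_pos: [0.6354, 0.0235, 0.0431]
eef_rot: [0.731, 0.682, 0.001, -0.0]
ft_force: [0.7, 4.6, 5.7]
width: 0.0598
grip_force: 15.0
```

Request:
step_arm:
  delta_pos:
    - [-0.003,-0.04,0]
    - [-0.003,-0.04,0]
    - [0,0,0]
  turn: [0,0,0]

```text
time: 5.35
ee_pos: [0.6352, 0.0213, 0.0431]
eef_rot: [0.732, 0.682, 0.001, 0.0]
ft_force: [0.7, 3.6, 4.9]
width: 0.0598
grip_force: 15.0
```

Request:
step_arm:
  delta_pos:
    - [-0.003,-0.04,0]
    - [0,0,0]
    - [-0.003,-0.04,0]
    - [0,0,0]
  turn: [0,0,0,0]

```text
time: 5.75
ee_pos: [0.6351, 0.0194, 0.0431]
eef_rot: [0.731, 0.682, 0.001, 0.0]
ft_force: [0.5, 3.0, 5.8]
width: 0.0599
grip_force: 15.0
```

Request:
step_arm:
  delta_pos:
    - [-0.003,-0.04,0]
    - [0,0,0]
  turn: [0,0]

```text
time: 5.95
ee_pos: [0.635, 0.0184, 0.0431]
eef_rot: [0.731, 0.682, 0.001, 0.0]
ft_force: [1.6, 2.9, 4.7]
width: 0.0596
grip_force: 15.0
```

Request:
step_arm:
  delta_pos:
    - [-0.003,-0.04,0]
    - [0,0,0]
  turn: [0,0]

```text
time: 6.15
ee_pos: [0.6349, 0.0174, 0.0431]
eef_rot: [0.731, 0.682, 0.001, 0.0]
ft_force: [0.7, 3.6, 5.5]
width: 0.0601
grip_force: 15.0
```

Request:
step_arm:
  delta_pos:
    - [-0.003,-0.04,0]
    - [0,0,0]
  turn: [0,0]

```text
time: 6.35
ee_pos: [0.6348, 0.0165, 0.0431]
eef_rot: [0.731, 0.682, 0.001, 0.0]
ft_force: [0.8, 3.3, 5.7]
width: 0.0602
grip_force: 15.0
```

Request:
step_arm:
  delta_pos:
    - [-0.003,-0.04,0]
    - [0,0,0]
  turn: [0,0]

```text
time: 6.55
ee_pos: [0.6348, 0.0166, 0.0431]
eef_rot: [0.731, 0.682, 0.001, -0.0]
ft_force: [-0.3, 6.5, 4.8]
width: 0.0599
grip_force: 15.0
```

Request:
step_arm:
  delta_pos:
    - [-0.003,-0.04,0]
    - [0,0,0]
  turn: [0,0]

```text
time: 6.75
ee_pos: [0.6348, 0.0165, 0.0431]
eef_rot: [0.731, 0.682, 0.002, -0.001]
ft_force: [0.4, 9.2, 5.9]
width: 0.0598
grip_force: 15.0
```

The stop is felt: TCP y is stuck at 0.0165 while the force climbs to 9 N. Travel was 21 mm, matching the estimate. I'll unload, open and lift.

Request:
step_arm:
  delta_pos:
    - [0.004,0.06,0.04]
    - [0,0,0]
  turn: [0,0]

```text
time: 6.95
ee_pos: [0.6344, 0.0166, 0.0434]
eef_rot: [0.731, 0.682, 0.001, -0.0]
ft_force: [2.9, 5.8, -0.0]
width: 0.0599
grip_force: 15.0
```

Request:
step_arm:
  delta_pos:
    - [0,0,0]
    - [0,0,0]
    - [0,0,0]
    - [0,0,0]
    - [0,0,0]
    - [0,0,0.3]
    - [0,0,0.8]
    - [0,0,1]
    - [0,0,1]
    - [0,0,1]
    - [0,0,1]
    - [0,0,1]
  turn: [0,0,0,0,0,0,0,0,0,0,0,0]
  grip: 0

```text
time: 8.15
ee_pos: [0.6342, 0.0152, 0.1978]
eef_rot: [0.732, 0.682, 0.0, 0.0]
ft_force: [-0.0, -0.0, 0.3]
width: 0.0871
grip_force: 0.0
```

Request:
step_arm:
  delta_pos:
    - [0,0,1]
    - [-1,0.2,1]
    - [-1,0,0.4]
    - [-1,0,0]
    - [0,0,0]
    - [0,0,0]
  turn: [0,0,0,0,0,0]

```text
time: 8.75
ee_pos: [0.5593, 0.0204, 0.2569]
eef_rot: [0.732, 0.682, 0.001, 0.0]
ft_force: [1.3, 0.1, 0.4]
width: 0.0868
grip_force: 0.0
```

```bash
cat > look.py <<'E'
from bench import *
from h import *
import sys
def rects(cn,bands,x=(.3,.76),y=(-.15,.25),mn=40,save=None):
    c=camera(cn)
    if save: cv2.imwrite(save,c["image"][:,:,::-1])
    W=cloud(c)
    ok=(W[...,0]>x[0])&(W[...,0]<x[1])&(W[...,1]>y[0])&(W[...,1]<y[1])
    for lo,hi in bands:
        m=(ok&(W[...,2]>lo)&(W[...,2]<hi)).astype(np.uint8)
        nc,L,S,_=cv2.connectedComponentsWithStats(m,connectivity=8)
        for i in range(1,nc):
            if S[i,4]<mn: continue
            t=W[L==i]; r=cv2.minAreaRect(t[:,:2].astype(np.float32)*1000)
            print(cn,lo,S[i,4],np.round(r[0],1),np.round(r[1],1),round(r[2],1),"z",np.median(t[:,2]).round(4))
    return c
E
python3 - <<'E'
from look import *
B=((.072,.082),(.086,.095),(.1,.112))
s=read_state();print(s["ee_pos"],s["eef_rot"],s["ft_force"])
rects("wrist",((.066,.077),)+B[:2],mn=150,save="pics/w2.png")
for n in("scene","side"): rects(n,B+((.04,.05),),x=(.56,.7),save=f"pics/{n}2.png")
E
```

```text
[0.559279   0.02044683 0.25688722] [7.31535411e-01 6.81802954e-01 8.18355710e-04 7.19506886e-05] [1.30724802 0.11085412 0.36505713]
wrist 0.066 201 [457.3 173.2] [49.1 17.2] 51.8 z 0.0738
wrist 0.066 1140 [633.2 -10.4] [110.6  60.7] 86.0 z 0.0758
wrist 0.066 1272 [444.5  -0.5] [59.4 59.3] 88.7 z 0.0709
wrist 0.072 290 [457.3 173.9] [49.9 18. ] 53.1 z 0.0768
wrist 0.072 2561 [633.3  -9.3] [108.5  60.7] 86.0 z 0.0771
wrist 0.072 224 [459.4   3. ] [23.8 54.8] 18.2 z 0.0772
wrist 0.086 2615 [634.8  15.2] [51. 51.] 68.8 z 0.0895
wrist 0.086 1606 [629.7 -38.2] [37.9 48.5] 87.3 z 0.0894
scene 0.072 498 [633.3 -13.4] [120.5  60.9] 86.1 z 0.077
scene 0.072 81 [640.4  86.5] [ 4.2 58.1] 84.9 z 0.0767
scene 0.086 334 [629.8 -42.9] [48.9 52.3] 13.4 z 0.0895
scene 0.086 373 [634.9  16.6] [51.9 49.6] 72.5 z 0.0897
scene 0.086 80 [640.3  84.8] [ 7.3 59. ] 85.8 z 0.0906
scene 0.1 103 [639.9  84.8] [ 6.2 57.8] 86.0 z 0.1047
scene 0.04 179 [659.5 -16.2] [ 31.1 131.7] 8.7 z 0.0446
scene 0.04 225 [644.1 116.4] [65.8 58.4] 82.9 z 0.0448
scene 0.04 93 [649.3 173.8] [14.4 72.4] 74.6 z 0.0455
side 0.072 79 [637.6  82.9] [ 5.6 58.3] 85.4 z 0.0776
side 0.072 493 [630.  -14.8] [120.4  60.5] 87.6 z 0.0777
side 0.086 70 [636.9  83.1] [ 4.5 58.2] 85.9 z 0.0899
side 0.086 359 [633.7  15.8] [51.6 49.3] 18.4 z 0.0903
side 0.086 393 [628.7 -44.3] [51.7 48. ] 48.4 z 0.0905
side 0.1 92 [638.3  84.7] [ 7.4 60.6] 86.9 z 0.1051
side 0.04 137 [637.4 145.6] [43.  73.6] 74.4 z 0.0447
side 0.04 71 [638.   82.7] [ 4.2 59.4] 84.0 z 0.0442
side 0.04 282 [605. -34.] [ 69.9 139.6] 25.7 z 0.046
```

Request:
step_arm:
  delta_pos:
    - [-0.92,-0.16,0]
    - [-0.92,-0.16,0]
    - [-0.92,-0.16,0]
    - [-0.92,-0.16,0]
    - [-0.92,-0.16,0]
    - [0,0,-0.5]
    - [0,0,-1]
    - [0,0,-1]
    - [0,0,-1]
    - [0,0,-1]
    - [0,0,-1]
  turn: [0.06,0.06,0.06,0.06,0.06,0,0,0,0,0,0]

```text
time: 10.0
ee_pos: [0.4448, 0.0001, 0.117]
eef_rot: [0.719, 0.695, -0.0, 0.0]
ft_force: [-0.1, 0.2, 0.6]
width: 0.0868
grip_force: 0.0
```

Request:
step_arm:
  delta_pos:
    - [0,0,-1]
    - [0,0,-1]
    - [0,0,-0.8]
    - [0,0,-0.5]
    - [0,0,0]
    - [0,0,0]
  turn: [0,0,0,0,0,0]

```text
time: 10.6
ee_pos: [0.4447, 0.0001, 0.0363]
eef_rot: [0.719, 0.695, -0.0, 0.0]
ft_force: [0.2, 0.4, 0.4]
width: 0.0868
grip_force: 0.0
```

Request:
step_arm:
  delta_pos:
    - [0,0,0]
    - [0,0,0]
    - [0,0,0]
    - [0,0,0]
    - [0,0,0]
    - [0,0,0]
  turn: [0,0,0,0,0,0]
  grip: 1
  newtons: 55

```text
time: 11.2
ee_pos: [0.4444, 0.0004, 0.0363]
eef_rot: [0.719, 0.695, 0.0, 0.0]
ft_force: [-1.8, 0.3, 4.9]
width: 0.0597
grip_force: 55.0
```

Request:
step_arm:
  delta_pos:
    - [0,0,0.3]
    - [0,0,0.6]
    - [0,0,0.8]
    - [0,0,0.8]
    - [0,0,0.8]
    - [0,0,0.6]
    - [0,0,0.3]
    - [0,0,0]
  turn: [0,0,0,0,-0.1,-0.1,-0.1,0]

```text
time: 12.0
ee_pos: [0.4447, 0.0004, 0.1418]
eef_rot: [0.732, 0.682, 0.001, 0.0]
ft_force: [0.4, -0.3, -1.9]
width: 0.06
grip_force: 55.0
```

```bash
python3 - <<'E'
from look import *
s=read_state();print(s["ee_pos"],s["eef_rot"],s["ft_force"],s["width"])
for n in("scene","side"): 
    c=rects(n,((.155,.168),(.17,.185)),x=(.38,.5),y=(-.08,.08),save=f"pics/{n}3.png")
    W=cloud(c); m=(np.abs(W[...,0]-.445)<.05)&(np.abs(W[...,1])<.045)&(W[...,2]>.05)&(W[...,2]<.2)
    print(n,"lowest z",np.percentile(W[m][:,2],[1,3,10]))
E
```

```text
[4.44694184e-01 3.91083733e-04 1.41828295e-01] [7.31748424e-01 6.81574316e-01 7.72884828e-04 3.13693567e-04] [ 0.40934342 -0.28567583 -1.86537688] 0.05999369584198363
scene 0.155 169 [459.1  14.4] [42.7 80.8] 42.8 z 0.1612
scene 0.17 259 [447.4  17.6] [31.5 87.4] 79.0 z 0.1768
scene lowest z [0.10816099 0.11069677 0.11720034]
side 0.155 221 [429.1 -20.1] [30.3 77.2] 54.9 z 0.1613
side 0.17 446 [442.3 -14.7] [34.8 84.6] 89.5 z 0.1766
side lowest z [0.10964866 0.11227736 0.12102586]
```

Request:
step_arm:
  delta_pos:
    - [0.5,0,0.1]
    - [0.9,0.05,0.1]
    - [0.95,0.05,0]
    - [0.95,0.05,0]
    - [0.95,0.05,0]
    - [0.95,0.05,0]
    - [0.95,0.05,0]
    - [0.8,0.05,-0.1]
    - [0.45,0.05,-0.1]
    - [0.2,0,0]
    - [0,0,0]
    - [0,0,0]
  turn: [0,0,0,0,0,0,0,0,0,0,0,0]

```text
time: 13.3
ee_pos: [0.6336, 0.0101, 0.141]
eef_rot: [0.732, 0.682, -0.0, -0.0]
ft_force: [-0.2, 0.2, -1.3]
width: 0.0595
grip_force: 55.0
```

Request:
step_arm:
  delta_pos:
    - [0,0,-0.15]
    - [0,0,-0.15]
    - [0,0,-0.1]
    - [0,0,-0.06]
    - [0,0,0]
    - [0,0,0]
  turn: [0,0,0,0,0,0]

```text
time: 13.9
ee_pos: [0.6343, 0.0103, 0.1296]
eef_rot: [0.732, 0.682, 0.0, 0.0]
ft_force: [-0.1, -0.4, -1.9]
width: 0.0595
grip_force: 55.0
```

```bash
python3 - <<'E'
from look import *
s=read_state();print(s["ee_pos"],s["eef_rot"],s["ft_force"],s["width"])
for n in("scene","side"):
    c=camera(n); a,b=(map(int,px(c,[.635,.03,.1])))
    i=c["image"][b-75:b+75,a-90:a+90,::-1]; cv2.imwrite(f"pics/{n}4.png",cv2.resize(i,None,fx=4,fy=4,interpolation=cv2.INTER_CUBIC))
E
python3 -c "
import cv2,numpy as np
a=[cv2.imread(f'pics/{n}4.png') for n in('scene','side')]
cv2.imwrite('pics/m4.png',cv2.resize(np.hstack(a),(800,333)))"
```

```text
[0.63428453 0.01031597 0.12963749] [7.31635458e-01 6.81696084e-01 6.79937037e-05 4.50756242e-05] [-0.11797239 -0.40733791 -1.87629561] 0.05949862296444349
```

View pics/m4.png

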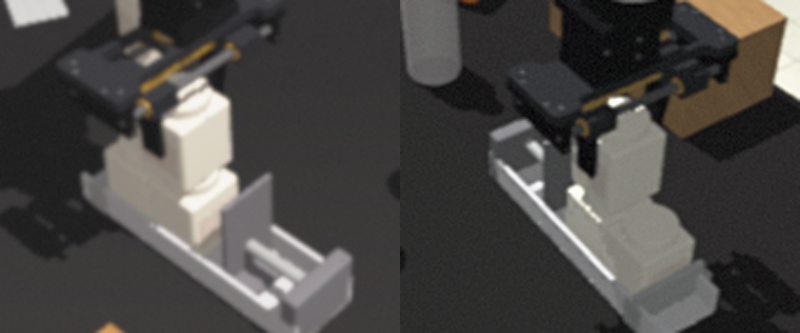

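Left half: the held jar is at (195,135), clear above jar_b, with the pusher plate at (247,225) behind it and slightly overlapping in height. Right half shows the same from the front. Moving back to touch the pusher.

Request:
step_arm:
  delta_pos:
    - [0.015,0.2,0]
    - [0.015,0.2,0]
    - [0.015,0.2,0]
    - [0.015,0.2,0]
    - [0.015,0.2,0]
    - [0.015,0.2,0]
    - [0.015,0.2,0]
    - [0.007,0.1,0]
    - [0,0,0]
  turn: [0,0,0,0,0,0,0,0,0]

```text
time: 14.9
ee_pos: [0.6371, 0.0484, 0.1295]
eef_rot: [0.731, 0.682, 0.0, -0.0]
ft_force: [0.7, -0.2, -1.0]
width: 0.06
grip_force: 55.0
```

Request:
step_arm:
  delta_pos:
    - [0.006,0.08,0]
    - [0.006,0.08,0]
    - [0.006,0.08,0]
    - [0.006,0.08,0]
    - [0,0,0]
  turn: [0,0,0,0,0]

```text
time: 15.4
ee_pos: [0.6375, 0.0535, 0.1297]
eef_rot: [0.732, 0.681, -0.001, 0.001]
ft_force: [-2.8, -7.3, 0.9]
width: 0.0596
grip_force: 55.0
```

Request:
step_arm:
  delta_pos:
    - [0.007,0.1,0]
    - [0.007,0.1,0]
    - [0.007,0.1,0]
    - [0.007,0.1,0]
    - [0.007,0.1,0]
    - [0,0,0]
  turn: [0,0,0,0,0,0]

```text
time: 16.0
ee_pos: [0.6383, 0.0654, 0.1297]
eef_rot: [0.732, 0.681, -0.001, 0.001]
ft_force: [-2.0, -7.6, 1.4]
width: 0.06
grip_force: 55.0
```

```bash
python3 - <<'E'
from look import *
s=read_state();print(s["ee_pos"],s["eef_rot"],s["ft_force"],s["torque"])
a=[]
for n in("scene","side"):
    c=rects(n,((.1,.109),),x=(.58,.7),y=(.06,.14),mn=20)
    u,v=(map(int,px(c,[.637,.06,.1])))
    a.append(cv2.resize(c["image"][v-60:v+60,u-60:u+60,::-1],(400,400),interpolation=cv2.INTER_CUBIC))
cv2.imwrite("pics/m5.png",np.hstack(a))
E
```

```text
[0.63834373 0.06542442 0.12974604] [ 0.73248343  0.6807829  -0.00127918  0.00101196] [-1.96074022 -7.56346076  1.38095174] [-2.09038587  0.51332658 -0.16104858]
scene 0.1 175 [639.9  81.6] [38.9 59.4] 86.0 z 0.105
side 0.1 33 [609.1  82. ] [42.6  5. ] 78.3 z 0.1045
```

View pics/m5.png

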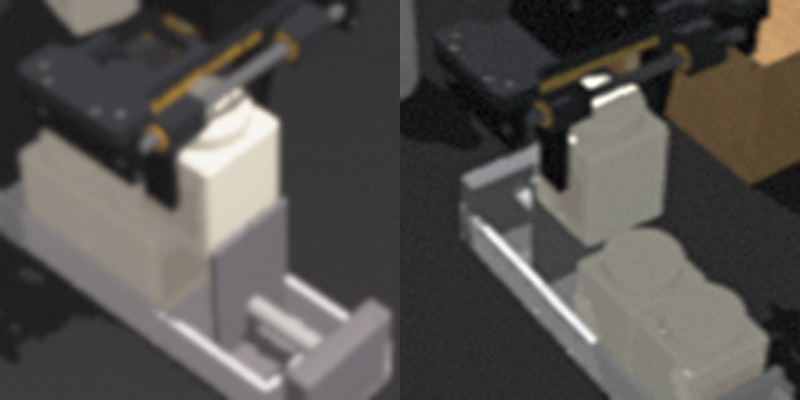

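Left half: the jar stays upright at (230,180) and has pushed the plate back (plate top at (250,225)). Continuing to about 30 mm of pusher travel.

Request:
step_arm:
  delta_pos:
    - [0.007,0.1,0]
    - [0.007,0.1,0]
    - [0.007,0.1,0]
    - [0.007,0.1,0]
    - [0.007,0.1,0]
    - [0.007,0.1,0]
    - [0.007,0.08,0]
    - [0,0,0]
  turn: [0,0,0,0,0,0,0,0]

```text
time: 16.9
ee_pos: [0.6396, 0.0817, 0.1298]
eef_rot: [0.733, 0.681, -0.002, 0.001]
ft_force: [-2.8, -9.3, 1.5]
width: 0.0597
grip_force: 55.0
```

```bash
python3 - <<'E'
from look import *
s=read_state();print(s["ee_pos"],s["eef_rot"],s["ft_force"],s["torque"])
for n in("scene","side"):
    c=camera(n); W=cloud(c)
    # plate top edge / back side, jar new faces, jar_b body top
    for nm,lo,hi,y0,y1 in (("plate top",.102,.109,.108,.14),("jarb top",.073,.081,-.08,.055),("new front/rear body",.115,.16,.03,.125)):
        m=(np.abs(W[...,0]-.637)<.036)&(W[...,1]>y0)&(W[...,1]<y1)&(W[...,2]>lo)&(W[...,2]<hi)
        t=W[m]
        if len(t)>10: print(n,nm,len(t),"y pct",np.percentile(t[:,1],[1,5,50,95,99]).round(4),"x",np.percentile(t[:,0],[2,98]).round(4))
E
```

```text
[0.63957002 0.0817183  0.12980431] [ 0.73267966  0.68057078 -0.00156841  0.00121269] [-2.7550718  -9.25025892  1.46033968] [-2.41084509  0.80082727 -0.17998474]
scene plate top 115 y pct [0.1083 0.1089 0.1129 0.1171 0.1182] x [0.614  0.6698]
scene jarb top 305 y pct [-0.0724 -0.0688 -0.0162  0.0404  0.0433] x [0.6402 0.6646]
scene new front/rear body 553 y pct [0.0599 0.0878 0.1097 0.1126 0.1133] x [0.6143 0.6712]
side jarb top 436 y pct [-0.0745 -0.0729 -0.0188  0.0384  0.0448] x [0.6016 0.6571]
side new front/rear body 554 y pct [0.0492 0.0501 0.053  0.0863 0.1092] x [0.6016 0.6636]
```

Request:
step_arm:
  delta_pos:
    - [0,0,-0.1]
    - [0,0,-0.2]
    - [0,0,-0.2]
    - [0,0,-0.2]
    - [0,0,-0.2]
    - [0,0,0]
  turn: [0,0,0,0,0,0]

```text
time: 17.6
ee_pos: [0.6403, 0.0812, 0.107]
eef_rot: [0.733, 0.68, -0.001, 0.002]
ft_force: [1.7, -10.0, -3.2]
width: 0.0596
grip_force: 55.0
```

Request:
step_arm:
  delta_pos:
    - [0,0,-0.2]
    - [0,0,-0.2]
    - [0,0,-0.2]
    - [0,0,-0.2]
    - [0,0,-0.2]
    - [0,0,-0.2]
    - [0,0,0]
  turn: [0,0,0,0,0,0,0]

```text
time: 18.3
ee_pos: [0.6403, 0.0813, 0.077]
eef_rot: [0.733, 0.68, -0.001, 0.002]
ft_force: [1.9, -10.1, -3.4]
width: 0.0595
grip_force: 55.0
```

Request:
step_arm:
  delta_pos:
    - [-0.02,0,-0.1]
    - [0,0,-0.1]
    - [0,0,-0.1]
    - [0,0,-0.1]
    - [0,0,0]
  turn: [0,0,0,0,0]

```text
time: 18.8
ee_pos: [0.64, 0.0813, 0.0674]
eef_rot: [0.733, 0.68, -0.001, 0.002]
ft_force: [2.2, -9.0, -1.4]
width: 0.0591
grip_force: 55.0
```

Request:
step_arm:
  delta_pos:
    - [0,0,-0.1]
    - [0,0,-0.1]
    - [0,0,-0.1]
    - [0,0,-0.1]
    - [0,0,-0.1]
    - [0,0,-0.1]
    - [0,0,0]
  turn: [0,0,0,0,0,0,0]

```text
time: 19.5
ee_pos: [0.6399, 0.0813, 0.0524]
eef_rot: [0.733, 0.68, -0.001, 0.002]
ft_force: [1.8, -9.0, -1.3]
width: 0.0597
grip_force: 55.0
```

Request:
step_arm:
  delta_pos:
    - [0,0,-0.08]
    - [0,0,-0.08]
    - [0,0,-0.08]
    - [0,0,-0.06]
    - [0,0,0]
  turn: [0,0,0,0,0]

```text
time: 20.0
ee_pos: [0.6399, 0.0813, 0.045]
eef_rot: [0.733, 0.68, -0.001, 0.002]
ft_force: [0.5, -9.6, -0.1]
width: 0.0597
grip_force: 55.0
```

Request:
step_arm:
  delta_pos:
    - [0,0,-0.03]
    - [0,0,-0.03]
    - [0,0,0]
  turn: [0,0,0]

```text
time: 20.3
ee_pos: [0.6399, 0.0813, 0.0436]
eef_rot: [0.733, 0.68, -0.001, 0.002]
ft_force: [-0.7, -9.6, 1.6]
width: 0.0597
grip_force: 55.0
```

Request:
step_arm:
  delta_pos:
    - [0,0,-0.03]
    - [0,0,0]
  turn: [0,0]

```text
time: 20.5
ee_pos: [0.64, 0.0814, 0.0429]
eef_rot: [0.733, 0.68, -0.001, 0.002]
ft_force: [-1.3, -9.8, 1.1]
width: 0.0593
grip_force: 55.0
```

Request:
step_arm:
  delta_pos:
    - [0,0,-0.03]
    - [0,0,0]
  turn: [0,0]

```text
time: 20.7
ee_pos: [0.64, 0.0813, 0.0425]
eef_rot: [0.733, 0.68, -0.001, 0.002]
ft_force: [-1.2, -9.3, 5.4]
width: 0.0595
grip_force: 55.0
```

Request:
step_arm:
  delta_pos:
    - [0,0,-0.03]
    - [0,0,0]
  turn: [0,0]

```text
time: 20.9
ee_pos: [0.64, 0.0813, 0.0425]
eef_rot: [0.733, 0.68, -0.001, 0.002]
ft_force: [-4.3, -10.1, 11.2]
width: 0.0601
grip_force: 55.0
```

On the floor: z stalled at 0.0425 and fz is rising. I'll ease off the downforce and let the jar go forward with the pusher until it meets jar_b.

Request:
step_arm:
  delta_pos:
    - [0,0,0.04]
    - [-0.003,-0.05,0]
    - [-0.003,-0.05,0]
    - [-0.003,-0.05,0]
    - [0,0,0]
  turn: [0,0,0,0,0]

```text
time: 21.4
ee_pos: [0.6397, 0.0783, 0.0425]
eef_rot: [0.733, 0.68, -0.0, 0.001]
ft_force: [0.7, -9.1, 2.7]
width: 0.0596
grip_force: 55.0
```

Request:
step_arm:
  delta_pos:
    - [-0.003,-0.04,0]
    - [-0.003,-0.04,0]
    - [0,0,0]
  turn: [0,0,0]

```text
time: 21.7
ee_pos: [0.6396, 0.0765, 0.0425]
eef_rot: [0.733, 0.681, -0.0, 0.001]
ft_force: [0.2, -7.5, 2.7]
width: 0.0591
grip_force: 55.0
```

Request:
step_arm:
  delta_pos:
    - [-0.003,-0.04,0]
    - [0,0,0]
  turn: [0,0]

```text
time: 21.9
ee_pos: [0.6396, 0.0761, 0.0425]
eef_rot: [0.733, 0.681, -0.0, 0.001]
ft_force: [-0.2, -6.3, 2.5]
width: 0.0594
grip_force: 55.0
```

Request:
step_arm:
  delta_pos:
    - [-0.003,-0.04,0]
    - [0,0,0]
    - [-0.003,-0.04,0]
    - [0,0,0]
  turn: [0,0,0,0]

```text
time: 22.3
ee_pos: [0.6396, 0.0762, 0.0425]
eef_rot: [0.732, 0.681, 0.001, 0.001]
ft_force: [5.2, -4.4, 3.4]
width: 0.0597
grip_force: 55.0
```

Request:
step_arm:
  delta_pos:
    - [-0.002,-0.03,0]
    - [0,0,0]
  turn: [0,0]

```text
time: 22.5
ee_pos: [0.6395, 0.0762, 0.0425]
eef_rot: [0.732, 0.682, 0.001, 0.0]
ft_force: [4.9, -2.5, 4.5]
width: 0.0592
grip_force: 55.0
```

Request:
step_arm:
  delta_pos:
    - [0.03,-0.03,0.03]
    - [0,0,0]
    - [0,0,0]
  turn: [0,0,0]
  newtons: 10

```text
time: 22.8
ee_pos: [0.6395, 0.0761, 0.0425]
eef_rot: [0.731, 0.682, 0.0, -0.0]
ft_force: [4.7, 1.9, 0.8]
width: 0.0599
grip_force: 10.0
```

Request:
step_arm:
  delta_pos:
    - [0,0,0]
    - [0,0,0]
    - [0,0,0]
    - [0,0,0]
    - [0,0,0]
    - [0,0,0]
  turn: [0,0,0,0,0,0]
  grip: 0

```text
time: 23.4
ee_pos: [0.6393, 0.075, 0.0425]
eef_rot: [0.732, 0.682, -0.0, -0.0]
ft_force: [-0.3, -0.4, -0.1]
width: 0.0867
grip_force: 0.0
```

Request:
step_arm:
  delta_pos:
    - [0,0,0.2]
    - [0,0,0.4]
    - [0,0,0.8]
    - [0,0,1]
    - [0,0,1]
    - [0,0,1]
    - [0,0,1]
    - [-0.5,0,1]
    - [-1,0,1]
    - [-1,0,0.5]
    - [-1,0,0]
    - [0,0,0]
  turn: [0,0,0,0,0,0,0,0,0,0,0,0]

```text
time: 24.6
ee_pos: [0.5502, 0.075, 0.2418]
eef_rot: [0.732, 0.682, 0.001, -0.0]
ft_force: [-0.2, -0.3, -0.2]
width: 0.0875
grip_force: 0.0
```

```bash
python3 - <<'E'
from look import *
s=read_state();print(s["time"],s["ee_pos"],s["ft_force"],s["width"])
B=((.072,.082),(.086,.095),(.1,.112))
rects("wrist",B,x=(.58,.7),mn=150)
a=[]
for n in("scene","side"):
    c=rects(n,B,x=(.58,.7),y=(-.15,.14)); u,v=(map(int,px(c,[.637,.04,.06])))
    a.append(cv2.resize(c["image"][v-75:v+75,u-75:u+75,::-1],(400,400),interpolation=cv2.INTER_CUBIC))
cv2.imwrite("pics/m6.png",np.hstack(a))
E
```

```text
24.6 [0.55024465 0.07501295 0.24183706] [-0.20909223 -0.29717523 -0.23056948] 0.08749419288875047
wrist 0.072 2555 [637.8  49.7] [106.9  60.9] 85.0 z 0.0771
wrist 0.072 300 [603.8 -56.1] [15.  36.8] 14.6 z 0.0769
wrist 0.086 2906 [639.9  74.8] [50.5 51.3] 89.2 z 0.0895
wrist 0.086 1346 [631.7  22.9] [50.8 34.6] 19.8 z 0.0894
wrist 0.086 1397 [628.3 -48.9] [32.9 47.2] 86.4 z 0.0895
wrist 0.1 543 [641.7 107. ] [ 4.8 60. ] 85.9 z 0.1054
scene 0.072 683 [635.   19.4] [185.   61.6] 85.5 z 0.0771
scene 0.086 341 [630.6 -42.7] [51.6 47.8] 44.0 z 0.0895
scene 0.086 378 [634.7  16.2] [52.2 50.2] 40.4 z 0.0895
scene 0.086 376 [639.6  73. ] [51.6 44. ] 0.9 z 0.0895
scene 0.086 71 [642.6 109.9] [ 4.1 58.2] 83.6 z 0.0904
scene 0.1 102 [641.6 108.1] [ 6.7 58.6] 86.5 z 0.1046
side 0.072 701 [633.   17.1] [183.7  62.7] 85.4 z 0.0777
side 0.086 389 [636.9  79.8] [59.3 58. ] 84.3 z 0.0905
side 0.086 360 [634.2  15.2] [51.9 50.7] 24.7 z 0.0902
side 0.086 392 [629.1 -44. ] [52.  48.1] 48.5 z 0.0903
side 0.1 86 [639.9 108. ] [ 8.1 59.4] 85.7 z 0.1044
```

View pics/m6.png

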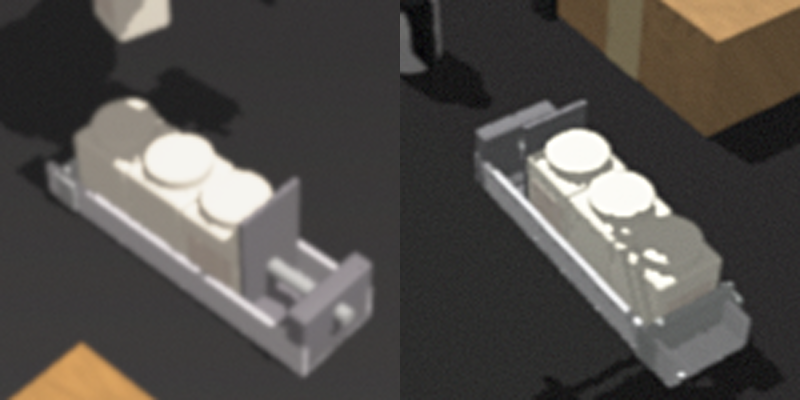

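The three jars stand in a row at (125,125), (180,155) and (235,195) in the left half. They are upright with lids level at z ≈ 0.0895, and the pusher plate rests against the rear jar. The arm is clear, so I'm handing the job in.

```bash
python3 -c "
from bench import *
print(close_job())"
```

```text
the job is handed in; nothing more can be done
None
```

The job is handed in: the two old jars stand against the stop in their order, the new jar stands upright on the lane floor behind them with the pusher holding the row, no other item was touched, and it took about 25 s of the 58 s allowed.

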